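# Load the cassette reader and hold its lever at the third click

## Task

Lay the long narrow cassette and the short wide cassette flat in their matching pockets on the reader's tray, each with its round sample well towards the lever, and let go of them while the lever is still at home. Then draw the lever away from its home stop, feeling it click over the ribs, until it has clicked three times and rests in the notch after the third rib; never go over the fourth. The lever springs back if released: finish while still holding it steady at the third click, with both cassettes lying in their pockets and everything else on the bench left alone.

Things in the scene. Friction and masses are not known exactly. Their poses are not given: they have to be found in the camera images.
- strip_center (a point): centre (half-way up) of the long narrow cassette: flat white plastic, 84 mm long, 22 mm wide, 9 mm thick, 30 g, lying flat, with a round dark-rimmed sample well near one end of its top and an oblong window towards the other. x points along its length towards the well end, z up. It can be pinched across its width.
- strip_well (a point): the sample well of the long cassette, 29 mm from its centre, half-way up its thickness
- card_center (a point): centre (half-way up) of the short wide cassette: flat white plastic, 58 mm long, 32 mm wide, 9 mm thick, 30 g, lying flat, with a round dark-rimmed sample well near one end of its top and an oblong window towards the other. x points along its length towards the well end, z up. It can be pinched across its width.
- card_well (a point): the sample well of the short cassette, 17 mm from its centre, half-way up its thickness
- strip_pocket (a point): where the centre of the long cassette belongs: middle of its pocket on the reader's tray, 4.5 mm above the tray floor. Low black corner rails, 6 mm high, 89 x 27 mm inside (2.5 mm play all round); long sides open in the middle for fingers. Axes: x the way the tray slides, y across to the left, z up; pocket length along y. Rides with the tray.
- strip_pocket_well (a point): where the long cassette's well belongs: 29 mm from its pocket's centre on the lever's side (-y of the pocket)
- card_pocket (a point): where the centre of the short cassette belongs: middle of its pocket on the reader's tray, 4.5 mm above the tray floor. Low black corner rails, 6 mm high, 63 x 37 mm inside (2.5 mm play all round); long sides open in the middle for fingers. Axes: x the way the tray slides, y across to the left, z up; pocket length along y. Rides with the tray.
- card_pocket_well (a point): where the short cassette's well belongs: 17 mm from its pocket's centre on the lever's side (-y of the pocket). This pocket lies 70 mm from the long one, on the side away from the reading head
- reader: the cassette reader, a grey fixed box 290 x 160 x 45 mm, with a ledge (36 mm high) for the lever at its right (-y) and a black head bridging the tray at its far end (x = 55 to 115 mm, its top 118 mm above the table). Origin on the table, x along the tray's travel, y left, z up. The lever's upright pivot stands at x = 20, y = -115 mm in this frame.
- carriage (a joint): travel of the aluminium tray towards the reading head, 0 at home; geared to the lever, 80 mm per rad. The tray floor is 55 mm above the table.
- lever (a joint): angle of the sprung clicking lever, which swings level about its upright pivot: 0 at its home stop, up to 1.4 rad, growing anticlockwise seen from above; the knob then moves towards the head's end and so does the tray. If let go it springs home (about 7 N at the knob near home, 11 N at the far stop). The first rib's crest lies at 0.22 to 0.42 rad, different each time.
- lever_knob (a point): middle of the lever's knob, an upright black round post 16 mm across, 100 mm from the pivot, standing from 64 to 116 mm above the table; this point is at 92 mm. Pinch it from above or push it. x points outwards from the pivot along the arm. At home the arm points 0.82 rad clockwise (seen from above) of the reader's -y direction.
- plunger_nose (a point): ball nose of the sprung plunger under the lever's arm, 55 mm from the pivot. It rides over five ribs of a brass plate, 0.2 rad (20 mm of knob travel) apart. Each rib is a click: the pull at the knob builds up by some 3 N over the spring's on the way up, drops some 3 N below it beyond the crest, and jumps up again at the middle of each notch. At rest between two ribs it lies in a notch.
- third_notch (a point): middle of the brass click plate's third notch, between its third and fourth ribs, 55 mm from the pivot: the plunger's nose is here after three clicks. The plate is fixed but set differently each time. x is the way the plunger passes, -y looks outwards from the pivot. Rib crests lie 5.5 mm before and after this point.
- bottle_a: small clear screw-cap bottle, 56 mm across, 110 mm tall; leave alone
- bottle_b: larger clear screw-cap bottle, 68 mm across, 130 mm tall; leave alone
- beaker: small clear beaker, 60 mm across, 70 mm tall; leave alone
- spare_cap: loose bottle cap, 40 mm across, 20 mm tall; leave alone
- tip_box: pipette-tip box, 85 x 120 x 59 mm; leave alone
- tube_rack: white block with eight capped tubes, 60 x 110 mm, 64 mm tall; leave alone
- marker: marker pen lying flat, 120 x 12 x 12 mm; leave alone
Mind the look-alikes: they are no part of the job. Leave any green or orange look-alike of the part that bears strip_center alone.

How it is judged (in metres and radians):
On the way, in this order (a step that is already met when the one before it is completed fails the run):
1. both cassettes lie flat in their own pockets, wells towards the lever, let go, the lever still at home (horizontal distance between strip_center and strip_pocket below 0.006 m and horizontal distance between strip_well and strip_pocket_well below 0.008 m and z of strip_center in the frame of strip_pocket between -0.003 and 0.003 m and angle between each of strip_center, card_center's own z axis and vertical below 0.08 rad and horizontal distance between card_center and card_pocket below 0.006 m and horizontal distance between card_well and card_pocket_well below 0.008 m and z of card_center in the frame of card_pocket between -0.003 and 0.003 m and contact force between the fingers and strip below 0.05 N and contact force between the fingers and card below 0.05 N and value of joint lever below 0.08 rad), for 0.2 s.
2. the lever stands at the third click (x of plunger_nose in the frame of third_notch between -0.0045 and 0.0045 m), for 0.3 s.
At the end, for the whole second after the job is handed in: the gripper bears on the lever (over 1 N) and keeps it still, plunger within 4.5 mm of the middle of the third notch; both cassettes lie untouched and flat in their own pockets (centres within 6 mm, wells within 8 mm, height within 3 mm of their places), wells towards the lever (all of step 2 and horizontal distance between strip_center and strip_pocket below 0.006 m and horizontal distance between strip_well and strip_pocket_well below 0.008 m and z of strip_center in the frame of strip_pocket between -0.003 and 0.003 m and angle between each of strip_center, card_center's own z axis and vertical below 0.08 rad and horizontal distance between card_center and card_pocket below 0.006 m and horizontal distance between card_well and card_pocket_well below 0.008 m and z of card_center in the frame of card_pocket between -0.003 and 0.003 m and contact force between the fingers and lever above 1 N and velocity of joint lever between -0.1 and 0.1 rad/s and contact force between the fingers and strip below 0.05 N and contact force between the fingers and card below 0.05 N); the arm keeps its last pose, push and grip.
It fails at once if the lever went over the fourth click (x of plunger_nose in the frame of third_notch above 0.0075 m).
It fails at once if a bystander on the bench was disturbed (moved over 30 mm or tipped) (distance of any of bottle_a, bottle_b, beaker, spare_cap, tip_box, tube_rack, marker from where it was at the start of the episode above 0.03 m or angle between any of bottle_a, bottle_b, beaker, spare_cap, tip_box, tube_rack, marker's own z axis and vertical above 0.4 rad).
It also fails if it takes over 72 s, if anything falls off the work surface, if the arm or the gripper's body presses on something with over 40 N, if the wrist force passes 120 N, or if a joint passes its speed limit or range.

## Robot

A 6-joint arm with a two-finger parallel gripper is mounted at the origin on the work surface. World frame = base frame: x ahead of the robot, y to its left, z up, the work surface at z = 0. Lengths are in mm, angles in rad, forces in N, time in s.
With the tool pointing down it reaches from about 400 to 925 mm from the base axis. Payload 12.5 kg.
Tool frame: the origin (TCP) lies midway between the tips of the shut fingers; the grasp point (between the pads) lies 19 mm behind it; z points along the fingers, y is the line along which they close (so a half turn about z gives the same grasp; the last joint's range is limited). The gripper opens to 95 mm and grips with 3 to 60 N. Pads are 20 mm wide; open, the fingers measure 119 mm over their backs; the gripper's body (75 mm by 180 mm) begins 59 mm behind the grasp point.
Start: joints at [1.219, 0.491, 1.559, -0, 1.092, -0.106], TCP at [152.064, 606.237, 214.661] pointing down, gripper open.
Joint ranges: [-3.1, 3.1], [-0.84, 2.19], [0.05, 2.79], [-1.13, 4.28], [0.06, 2.93], [-2.69, 2.69]. Speed limits (rad/s): [2.22, 2.22, 2.79, 3.14, 3.14, 3.14].

## Interface

Orientations are given as [roll, pitch, yaw] about the fixed x, y, z axes, in that order (R = Rz(yaw) Ry(pitch) Rx(roll)).
In Python, from cell import state, viewer, env, models gives the robot as it stands. The module is installed in compiled form; this text tells all that it offers.
- The arm moves only by the tool arm_command, never from a script. Its argument "rows" is a list of rows, each a list of 2 entries, a list of its own where there are three numbers: the shift along the tool's x, y, z normalised to -1 to 1, where 1 is 0.25 m, then the turn about the tool's z normalised to -1 to 1, where 1 is pi rad. A call has exactly 5 rows; each row shifts and turns the commanded pose from where the row before left it, along the tool's axes as they then stand; what a row does not reach is not made up. A row lasts 1/10 s, in which the tool goes at most 50 mm and 8.59 degrees, less where a joint would pass 70% of its speed; a pose out of reach is approached as far as the arm can. A call with a number of a shift or a turn outside -1 to 1 is refused whole. A call with a gripper value outside its range is refused whole. "claw" is the opening, from 0 (shut) to 1 (fully open), set as the call begins (left out, the last holds). The fingers move at their own pace and stop on an object; the grip force is fixed at half the most. Time passes only in rows, so rows that do not move let the fingers close, or fill a call up. It gives the time, the measured TCP pose, the force, the opening and the grip force at its end, in the units of the state.
- state(): the state, without advancing time (a new reading comes with each control period).
- viewer.read_camera(name): name is "scene" or "top" or "wrist"; returns (picture, depth): 384x512x3 uint8, red, green, blue; 384x512 float32, mm along the optical axis (not along the pixel's ray), 0 where there is no reading.
- viewer.get_calibration(name): a dict with "camera_matrix" (3x3 intrinsics, pixels), "world_to_cam" (4x4, takes a point from world to camera coordinates). Camera axes: x right, y up, looking along -z (the intrinsics and any distortion apply to the point x, -y, -z); pixel columns grow to the right and rows downward; lengths in mm; the calibration is good to about 2 mm. A picture is of the moment at which its call begins: read the wrist's pose just before it. get_calibration takes no time and is no camera call; for the wrist camera it gives the pose at the moment of the call.
- env.job_done(): hands the job in; it is judged then, once.
Trained networks look in the newest picture that a camera, given by its name, has taken for a name from the list of things; names that differ only in an ending like _2 or _b are one class to them, and where a whole thing is asked for, a point or a joint stands for the part that bears it (a point fixed in the world has none). Each returns a list of dicts, best first, with "confidence" (0 to 1); they miss things now and then, are a little off and sometimes report something else, mostly with a low value. They report only what shows in the picture. A call takes as long as a camera call. They do not tell look-alikes from the thing itself.
- models.search_frame(camera, label): "position" ([x, y, z] in mm, in world coordinates, good to about 4 mm: the middle of the surface that is visible of it).
- models.mark_of(camera, label): "position" ([x, y, z] in mm, in world coordinates, good to about 4 mm: a listed point, or the origin of a listed thing).
The state is a dict: "t": time; "joints": joint angles; "qvel": joint speeds; "tau": joint torques, N m; "eef_pos": TCP position; "tcp_rot": TCP orientation; "ft_force": force on the tool from outside, world axes, zero at the start; "moment": the same for the moment, N m; "opening": opening from 0.0 (shut) to 1.0 (fully open); "grip_force": force on a finger pad.
Only numpy, scipy, OpenCV 4.12 (cv2) and the standard library are available. Lean on these libraries where they do the work, as an engineer would, in place of code of your own. Each camera call takes 0.05 s, during which the arm holds its last target. There are 200 camera calls.

## Working session

There is one attempt and no reset: what is moved stays moved. The work goes in short steps, Python scripts to look and compute and a tool call to move; the robot and the scene stay as the last step left them, time stands still between calls to the robot, and variables do not carry over. Pictures are saved under pics/ and viewed, at most 10 in all, crops included, and the job is handed in when it is done.

Besides the shell and the picture viewer there is one more tool, called as name(argument=value, ...) on one line, values as JSON. arm_command: Moves the arm, as the interface text tells. Scaled input: -1 to 1 covers 0.25 m each way for a shift and pi rad each way for a turn. Its arguments: {"type":"object","properties":{"rows":{"type":"array","items":{"type":"array"}},"claw":{"type":"number"}},"required":["rows"]}

```bash
mkdir -p pics; cat > a.py <<'E'
from cell import state, viewer, env, models
import cv2, numpy as np
s=state(); print({k:np.round(v,3).tolist() for k,v in s.items()})
for c in ("top","scene"):
    im,d=viewer.read_camera(c); cv2.imwrite(f"pics/{c}0.png",im[:,:,::-1]); np.save(f"{c}_d.npy",d); np.save(f"{c}_im.npy",im)
    for l in ("strip_center","strip_well","card_center","card_well","strip_pocket","card_pocket","strip_pocket_well","card_pocket_well","lever_knob","third_notch","plunger_nose","reader"):
        r=models.mark_of(c,l); print(c,l,[(np.round(x["position"]).tolist(),round(x["confidence"],2)) for x in r[:3]])
print(state()["t"])
E
python3 a.py
```

```text
{'t': 0.0, 'joints': [1.219, 0.492, 1.559, -0.0, 1.092, -0.106], 'qvel': [0.001, -0.001, -0.0, 0.003, -0.0, 0.001], 'tau': [0.003, -61.264, -25.818, 0.069, 0.048, -0.0], 'eef_pos': [151.977, 605.982, 214.061], 'tcp_rot': [-3.14, -0.0, 2.896], 'ft_force': [-0.284, -0.227, -0.162], 'moment': [0.004, 0.007, -0.002], 'grip_force': 0.0, 'opening': 0.998}
top strip_center [([397.0, -108.0, 5.0], 0.68), ([783.0, -222.0, 2.0], 0.66), ([469.0, -319.0, 8.0], 0.45)]
top strip_well [([410.0, -86.0, 2.0], 0.79), ([216.0, -319.0, 5.0], 0.75), ([474.0, -348.0, 3.0], 0.59)]
top card_center [([502.0, 330.0, 7.0], 0.78), ([510.0, 35.0, 57.0], 0.62)]
top card_well [([617.0, -135.0, 44.0], 0.37), ([577.0, -113.0, 50.0], 0.17)]
top strip_pocket [([588.0, 38.0, 58.0], 0.96), ([579.0, -114.0, 49.0], 0.33)]
top card_pocket [([513.0, 49.0, 60.0], 0.79), ([620.0, -136.0, 48.0], 0.29)]
top strip_pocket_well [([579.0, 13.0, 56.0], 0.77)]
top card_pocket_well [([510.0, 33.0, 59.0], 0.7)]
top lever_knob [([544.0, -140.0, 95.0], 0.76)]
top third_notch [([620.0, -134.0, 48.0], 0.54)]
top plunger_nose [([579.0, -115
[... 156 characters left out ...]
.0], 0.6), ([394.0, -110.0, 6.0], 0.55)]
scene strip_well [([782.0, -197.0, 3.0], 0.84), ([215.0, -320.0, 7.0], 0.65), ([408.0, -82.0, 0.0], 0.55)]
scene card_center [([510.0, 331.0, 3.0], 0.52)]
scene card_well [([508.0, 316.0, 3.0], 0.66)]
scene strip_pocket [([582.0, 43.0, 57.0], 0.84)]
scene card_pocket [([512.0, 49.0, 57.0], 0.91)]
scene strip_pocket_well [([576.0, 8.0, 59.0], 0.89), ([364.0, -434.0, 0.0], 0.74)]
scene card_pocket_well [([510.0, 32.0, 59.0], 0.79)]
scene lever_knob [([542.0, -136.0, 90.0], 0.74)]
scene third_notch [([620.0, -134.0, 47.0], 0.59)]
scene plunger_nose [([580.0, -108.0, 46.0], 0.73), ([506.0, 314.0, 7.0], 0.44)]
scene reader [([617.0, 36.0, -1.0], 0.96)]
1.3
```

View pics/top0.png

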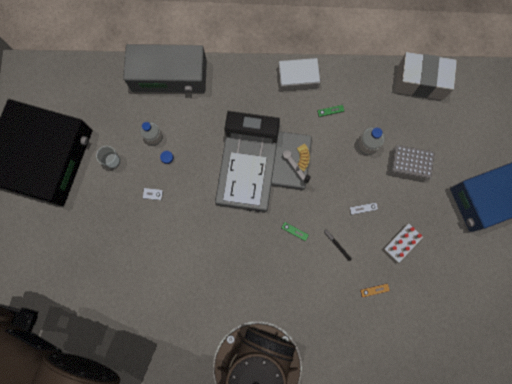

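View pics/scene0.png

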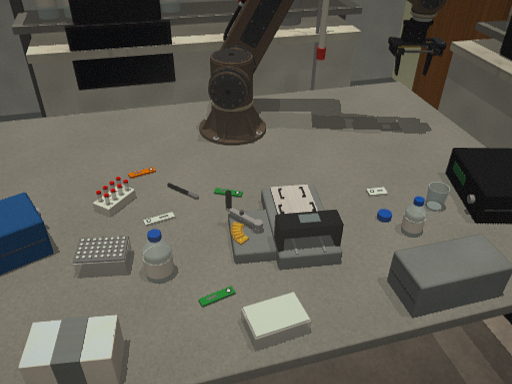

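The top picture shows the white strip at (364,209), the white card at (152,194), and the reader at (250,165) with its knob at (306,180). The green items at (331,111) and (295,231) and the orange one at (375,291) are look-alikes. Next I'll work out the moves and look closely with the wrist camera.

```bash
cat > h.py <<'E'
from cell import state, viewer, env, models
import cv2, numpy as np
def Rt(rpy):
    from scipy.spatial.transform import Rotation as R
    return R.from_euler('xyz',rpy).as_matrix()
def plan(xyz,yaw=None):
    """total shift (tool units) at present yaw, and turn (units; about tool z) afterwards"""
    s=state(); R=Rt(s["tcp_rot"]); d=R.T@(np.array(xyz)-s["eef_pos"])
    n=int(np.ceil(np.linalg.norm(d)/48)); y=s["tcp_rot"][2]
    print("t",round(s["t"],2),"pos",np.round(s["eef_pos"],1),"rpy",np.round(s["tcp_rot"],3),"shift",np.round(d/250,4),"rows",n,"per row",np.round(d/250/max(n,1),4))
    if yaw is not None:
        t=(y-yaw+np.pi/2)%np.pi-np.pi/2; print("turn units",np.round(t/np.pi,4),"rows",int(np.ceil(abs(t)/.148)), "j6",s["joints"][5])
def proj(cal,P):
    P=np.atleast_2d(P); c=(cal["world_to_cam"]@np.c_[P,np.ones(len(P))].T)[:3]
    q=cal["camera_matrix"]@np.array([c[0],-c[1],-c[2]]); return (q[:2]/q[2]).T
def ray(cal,uv,z):
    """world points on plane z for pixels"""
    uv=np.atleast_2d(uv); K=np.linalg.inv(cal["camera_matrix"]); T=np.linalg.inv(cal["world_to_cam"])
    r=(K@np.c_[uv,np.ones(len(uv))].T); r=np.array([r[0],-r[1],-r[2]])
    w=T[:3,:3]@r; o=T[:3,3]; return (o[:,None]+w*((z-o[2])/w[2])).T
E
python3 - <<'E'
from h import *
c=viewer.get_calibration("wrist"); s=state()
print(c["camera_matrix"]); T=np.linalg.inv(c["world_to_cam"]); R=Rt(s["tcp_rot"])
print("cam in tool",R.T@(T[:3,3]-s["eef_pos"]), "\n",R.T@T[:3,:3])
plan([506,331,200])
c=viewer.get_calibration("top"); im=np.load("top_im.npy")
for z,b in((9,(130,175,180,215)),(9,(340,390,195,225))):
    m=(im.min(2)>140).astype(np.uint8); mm=np.zeros_like(m); mm[b[2]:b[3],b[0]:b[1]]=m[b[2]:b[3],b[0]:b[1]]
    p=np.argwhere(mm)[:,::-1]; print(len(p)); w=ray(c,p,z)[:,:2].astype(np.float32); print(cv2.minAreaRect(w))
E
```

```text
[[315.47817301   0.         260.78418352]
 [  0.         315.47817301 191.46956743]
 [  0.           0.           1.        ]]
cam in tool [  76.40329401   -0.46794792 -171.11387038] 
 [[ 8.13753107e-04  9.63256170e-01  2.68583114e-01]
 [ 9.99999584e-01 -8.94722077e-04  1.79064841e-04]
 [ 4.12792555e-04  2.68582857e-01 -9.63256497e-01]]
t 1.3 pos [152.1 606.2 214.6] rpy [3.142 0.    2.896] shift [-1.6411 -0.7233  0.0586] rows 10 per row [-0.1641 -0.0723  0.0059]
150
((506.573486328125, 331.7391662597656), (56.336036682128906, 30.284534454345703), 84.25218963623047)
140
((469.45269775390625, -318.4884948730469), (20.491016387939453, 81.724609375), 11.306933403015137)
```

arm_command(rows=[[[-0.164,-0.072,0.02],0],[[-0.164,-0.072,0.02],0],[[-0.164,-0.072,0.02],0],[[-0.164,-0.072,0.02],0],[[-0.164,-0.072,0.02],0]], claw=0.6)

```text
t: 1.8
eef_pos: [330.2, 467.9, 189.6]
tcp_rot: [3.141, 0.0, 2.896]
ft_force: [0.5, 0.2, -1.2]
opening: 0.64
grip_force: 0.0
```

arm_command(rows=[[[-0.164,-0.072,0.02],0],[[-0.164,-0.072,0.02],0],[[-0.164,-0.072,0.02],0],[[-0.164,-0.072,0.02],0],[[-0.164,-0.072,0.02],0]])

```text
t: 2.3
eef_pos: [507.3, 330.6, 164.6]
tcp_rot: [3.141, 0.0, 2.896]
ft_force: [0.6, 0.9, 0.7]
opening: 0.602
grip_force: 0.0
```

arm_command(rows=[[[0,0,0],0.045],[[0,0,0],0.045],[[0,0,0],0.045],[[0,0,0],0.045],[[0,0,0],0.045]])

```text
t: 2.8
eef_pos: [506.0, 331.8, 164.7]
tcp_rot: [3.142, -0.0, 2.183]
ft_force: [-0.3, 0.3, -0.1]
opening: 0.599
grip_force: 0.0
```

arm_command(rows=[[[0,0,0],0.045],[[0,0,0],0.045],[[0,0,0],0.045],[[0,0,0],0.045],[[0,0,0],0.045]])

```text
t: 3.3
eef_pos: [506.0, 331.9, 164.7]
tcp_rot: [3.142, -0.0, 1.476]
ft_force: [-0.1, 0.7, -0.1]
opening: 0.597
grip_force: 0.0
```

```bash
cat > look.py <<'E'
from h import *
import sys
def rect(z,name,guess,r=60,thr=150):
    c=viewer.get_calibration("wrist"); im,d=viewer.read_camera("wrist"); cv2.imwrite(f"pics/{name}.png",im[:,:,::-1])
    m=((im.min(2)>thr)&(im.max(2).astype(int)-im.min(2)<40)).astype(np.uint8)
    m=cv2.morphologyEx(m,cv2.MORPH_CLOSE,np.ones((5,5)))
    n,l,st,ce=cv2.connectedComponentsWithStats(m)
    for i in range(1,n):
        if st[i,4]<300: continue
        ys,xs=np.where(l==i); w=ray(c,np.c_[xs,ys],z)[:,:2].astype(np.float32)
        b=cv2.minAreaRect(w)
        if np.hypot(*(np.array(b[0])-guess))<r: print(np.round(ce[i]),st[i,4],np.round(b[0],1),np.round(b[1],1),round(b[2],1))
    return c,im,d
E
python3 - <<'E'
from look import *
rect(9,"w_card",(506,331))
for l in ("card_center","card_well"): print([(np.round(x["position"]),x["confidence"]) for x in models.mark_of("wrist",l)])
E
```

```text
[286. 111.] 85538 [511.1 359.1] [278.5 555.9] 84.6
[(array([503., 329.,   4.]), 0.87)]
[(array([507., 309.,  -1.]), 0.8)]
```

View pics/w_card.png

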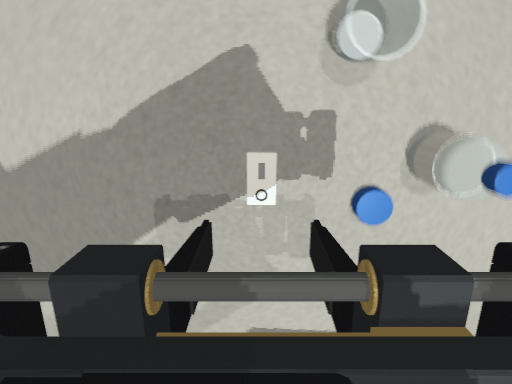

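The wrist picture shows the card at x 247–276, y 153–205, with its well at the bottom (261,195), so it points to -y. The beaker, bottle and cap are clear of the grasp.

```bash
python3 - <<'E'
from h import *
im=cv2.imread("pics/w_card.png"); g=im.min(2)
c=viewer.get_calibration("wrist")
# sub-pixel edges along rows/cols
for r in (158,165,180,185,190): 
    x=g[r].astype(int); print(r,x[240:252],x[270:284])
for k in (252,256,268,271): x=g[:,k].astype(int); print(k,x[147:158],x[200:210])
w=ray(c,[(247,153),(276.5,153),(247,205.5),(276.5,205.5)],9)[:,:2]; print(w, w.mean(0))
print(cv2.minAreaRect(w.astype(np.float32)))
E
```

```text
158 [124 126 128 128 130 131 148 186 196 196 196 196] [195 195 196 195 196 195 174 138 124 121 119 120 121 122]
165 [121 123 125 125 126 125 145 185 196 196 196 195] [196 195 196 196 195 193 163 131 124 123 122 121 122 123]
180 [120 120 121 123 126 126 139 183 194 194 194 194] [194 194 194 193 193 187 146 126 159 170 170 160 153 150]
185 [121 122 124 124 124 124 138 182 193 194 194 194] [193 194 195 195 197 233 198 173 177 178 178 177 175 177]
190 [120 121 121 123 125 126 139 181 192 193 193 193] [244 244 244 244 244 243 198 174 177 177 176 175 175 176]
252 [126 126 126 127 131 169 194 197 197 197 196] [244 244 244 244 238 156 158 159 161 162]
256 [125 125 126 126 130 165 193 197 196 196 197] [244 244 244 244 239 163 158 169 167 159]
268 [120 120 122 124 129 158 191 196 196 196 196] [244 244 244 244 241 162 159 159 158 159]
271 [118 120 120 122 129 157 190 197 196 196 196] [244 244 244 244 242 168 161 163 161 159]
[[493.03293636 358.64076044]
 [523.60687692 356.04389047]
 [487.48926778 301.47739567]
 [519.50686108 298.76375291]] [505.90898553 328.73144987]
((505.9229431152344, 328.731689453125), (57.42731857299805, 32.13236618041992), 85.155517578125)
```

arm_command(rows=[[[-0.0097,-0.001,0.1293],0],[[0,0,0.1293],0],[[0,0,0.1293],0],[[0,0,0.1293],0],[[0,0,0.129],0]])

```text
t: 3.95
eef_pos: [505.5, 329.5, 2.0]
tcp_rot: [3.141, -0.0, 1.487]
ft_force: [0.6, 0.9, 0.0]
opening: 0.602
grip_force: 0.0
```

arm_command(rows=[[[0,0,0],0],[[0,0,0],0],[[0,0,0],0],[[0,0,0],0],[[0,0,0],0]], claw=0)

```text
t: 4.45
eef_pos: [505.5, 329.5, 3.3]
tcp_rot: [3.141, -0.0, 1.483]
ft_force: [0.7, -0.0, -0.0]
opening: 0.329
grip_force: 30.0
```

arm_command(rows=[[[0,0,0],0],[[0,0,0],0],[[0,0,-0.01],0],[[0,0,-0.04],0],[[0,0,-0.07],0]])

```text
t: 4.95
eef_pos: [505.1, 329.3, 33.1]
tcp_rot: [-3.14, 0.001, 1.482]
ft_force: [-0.1, 0.6, 0.8]
opening: 0.328
grip_force: 30.0
```

arm_command(rows=[[[-0.1375,0.03,-0.081],0],[[-0.1375,0.03,-0.081],0],[[-0.1375,0.03,-0.081],0],[[-0.1375,0.03,-0.081],0],[[-0.1375,0.03,-0.081],0]])

```text
t: 5.45
eef_pos: [527.6, 153.6, 136.0]
tcp_rot: [3.141, -0.0, 1.482]
ft_force: [0.7, 0.1, 0.3]
opening: 0.331
grip_force: 30.0
```

arm_command(rows=[[[-0.1375,0.03,-0.081],0],[[-0.1375,0.03,-0.081],0],[[-0.1375,0.03,-0.081],0],[[-0.1375,0.03,-0.081],0],[[-0.1375,0.03,-0.081],0]])

```text
t: 5.95
eef_pos: [549.4, -21.0, 237.3]
tcp_rot: [3.141, -0.0, 1.482]
ft_force: [0.5, 0.5, -0.5]
opening: 0.333
grip_force: 30.0
```

arm_command(rows=[[[0,0,0],0],[[0,0,0],0],[[0,0,0],0],[[0,0,0],0],[[0,0,0],0]])

```text
t: 6.45
eef_pos: [549.5, -18.7, 235.2]
tcp_rot: [-3.141, -0.0, 1.483]
ft_force: [-0.0, -0.8, -0.9]
opening: 0.33
grip_force: 30.0
```

```bash
python3 - <<'E'
from h import *
s=state(); c=viewer.get_calibration("wrist"); im,d=viewer.read_camera("wrist"); cv2.imwrite("pics/w_rd.png",im[:,:,::-1]); np.savez("w_rd.npz",im=im,d=d,K=c["camera_matrix"],T=c["world_to_cam"])
for l in ("strip_pocket","card_pocket","strip_pocket_well","card_pocket_well","lever_knob","third_notch","plunger_nose","reader"): print(l,[(np.round(x["position"],1),round(x["confidence"],2)) for x in models.mark_of("wrist",l)])
print(s["eef_pos"],s["tcp_rot"])
E
```

```text
strip_pocket [(array([585.1,  34.8,  59.3]), 0.92)]
card_pocket [(array([515.9,  46.4,  53.8]), 0.89)]
strip_pocket_well [(array([577.9,  12.2,  58.5]), 0.76)]
card_pocket_well [(array([514.3,  36.7,  60.5]), 0.82)]
lever_knob []
third_notch [(array([ 621.2, -131.4,   44.5]), 0.72)]
plunger_nose []
reader [(array([618.3,  36.5,  -1.7]), 0.77)]
[549.48533088 -18.69784634 235.16364846] [-3.14066166e+00 -1.85930248e-04  1.48333020e+00]
```

View pics/w_rd.png

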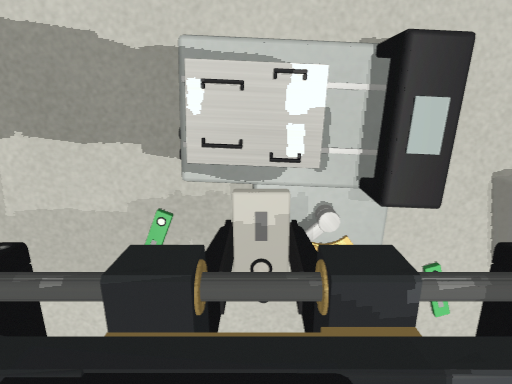

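The picture shows the card pocket brackets at (222,83)/(222,144) and the strip pocket brackets at (290,73)/(285,158). The card is held with its well facing -y. I'll compute the pocket poses from the bracket pixels.

```bash
python3 - <<'E'
from h import *
f=np.load("w_rd.npz"); im,d=f["im"],f["d"]; cal={"camera_matrix":f["K"],"world_to_cam":f["T"]}
print("tray depth pts"); 
m=(im.max(2)<70).astype(np.uint8)
n,l,st,ce=cv2.connectedComponentsWithStats(m)
out={}
for i in range(1,n):
    if st[i,4]>30 and 60<ce[i][1]<170 and 190<ce[i][0]<320:
        print(st[i],ce[i]); out.setdefault('c' if ce[i][0]<255 else 's',[]).append(np.argwhere(l==i)[:,::-1])
for k,v in out.items():
    w=ray(cal,np.vstack(v),60)[:,:2].astype(np.float32); print(k,[np.round(x,1) for x in cv2.minAreaRect(w)], [ray(cal,p.mean(0),60)[0].round(1) for p in v])
# tray height via depth
K=cal["camera_matrix"];T=np.linalg.inv(cal["world_to_cam"])
for u,v in((222,113),(285,120),(410,130)):
    z=d[v,u]; p=T@np.array([(u-K[0,2])/K[0,0]*z,-(v-K[1,2])/K[1,1]*z,-z,1]); print(u,v,p[:3].round(1))
E
```

```text
tray depth pts
[274  69  23  10  99] [282.29292929  71.36363636]
[202  79  42  11 179] [223.13407821  81.83798883]
[202 138  40  10 162] [220.90123457 144.64814815]
[270 153  31  10 131] [283.53435115 158.99236641]
s [array([580.5,  39.8]), array([96.7, 33.2]), np.float64(85.0)] [array([579.8,  86.1,  60. ]), array([575. ,  -4.9,  60. ])]
c [array([512.9,  48.9]), array([70.5, 42.8]), np.float64(82.2)] [array([517.9,  81.2,  60. ]), array([507.8,  16.8,  60. ])]
222 113 [512.6  50.1  56.8]
285 120 [579.7  36.8  55.8]
410 130 [685.5  22.2 120.8]
```

```bash
python3 - <<'E'
from h import *
f=np.load("w_rd.npz"); im,d=f["im"],f["d"]; cal={"camera_matrix":f["K"],"world_to_cam":f["T"]}
g=im.min(2).astype(int)
for r in (200,210,220): print(r,g[r,226:240],g[r,282:296])
for k in (245,275): print(k,g[184:196,k])
w=ray(cal,[(232.5,210),(289.5,210),(261,189.5)],240.9); p=np.array([549.5,-18.7,0]); R=Rt([3.1407,0,1.4833])
print((w-p)@R)   # tool coords
for t in (70,100,130):
    m=(im.max(2)<t).astype(np.uint8); m[:, :262]=0; m[:,312:]=0; m[:60]=0; m[168:]=0
    q=np.argwhere(m)[:,::-1]; a,b=q[q[:,1]<110],q[q[:,1]>=110]
    w=ray(cal,q,60)[:,:2].astype(np.float32); print(t,len(a),len(b),a.min(0),a.max(0),b.min(0),b.max(0),cv2.minAreaRect(w))
plan([512.9,48.9,100],1.43)
E
```

```text
200 [164 164 164 164 164 165 168 180 194 197 197 196 196 196] [196 196 196 196 196 197 189 179 177 178 178 178 177 178]
210 [162 163 165 165 167 170 163 176 192 196 196 196 196 196] [195 195 195 195 195 195 187 171 174 176 176 176 177 176]
220 [ 38  19  19  19  18 139 149 171 190 195 196 195 195 195] [170 170 170 170 170 168 160 153 168 110  19  17  20  20]
245 [168 169 170 167 156 134 138 140 171 188 194 196]
275 [152 198 197 196 182 136 138 140 172 188 193 197]
[[  18.54691691  -16.09381881 -240.91446219]
 [  18.59406703   15.45511457 -240.88629991]
 [  30.33293207   -0.32822712 -240.90038897]]
70 111 131 [274  69] [306  79] [270 153] [300 162] ((582.182373046875, 39.95766830444336), (96.46808624267578, 33.54444885253906), 82.76947021484375)
100 173 154 [274  68] [306  79] [270 152] [300 162] ((582.1563110351562, 39.949851989746094), (97.08079528808594, 33.71996307373047), 82.85962677001953)
130 200 184 [273  68] [306  79] [265 152] [300 167] ((581.0167846679688, 37.28477478027344), (103.93132781982422, 38.30672836303711), 80.90779876708984)
t 6.9 pos [549.7 -19.5 235.5] rpy [-3.142 -0.     1.482] shift [ 0.2595 -0.171   0.5422] rows 4 per row [ 0.0649 -0.0427  0.1356]
turn units 0.0166 rows 1 j6 -0.06699520352040848
```

arm_command(rows=[[[0.065,-0.0428,0.1],0],[[0.065,-0.0428,0.12],0],[[0.065,-0.0428,0.14],0],[[0.0645,-0.0426,0.18],0],[[0,0,0],0.013]])

```text
t: 7.4
eef_pos: [509.5, 50.3, 96.2]
tcp_rot: [-3.133, 0.001, 1.442]
ft_force: [0.1, -0.6, 0.4]
opening: 0.33
grip_force: 30.0
```

arm_command(rows=[[[0,0,0.05],0],[[0,0,0.05],0],[[0,0,0.03],0],[[0,0,0.01],0],[[0,0,0],0]])

```text
t: 7.9
eef_pos: [513.0, 48.6, 65.4]
tcp_rot: [-3.141, -0.0, 1.441]
ft_force: [-0.2, -0.8, -0.6]
opening: 0.334
grip_force: 30.0
```

```bash
python3 - <<'E'
from h import *
plan([512.9,48.9,59],1.441)
E
```

```text
t 7.9 pos [513.   48.6  65.4] rpy [-3.141 -0.     1.441] shift [ 0.001  -0.0005  0.0257] rows 1 per row [ 0.001  -0.0005  0.0257]
turn units 0.0 rows 1 j6 0.09583894834064532
```

Descend to contact, release, lift.

arm_command(rows=[[[0,0,0.014],0],[[0,0,0.012],0],[[0,0,0],0],[[0,0,0],0],[[0,0,0],0]])

```text
t: 8.4
eef_pos: [513.0, 48.9, 59.2]
tcp_rot: [3.141, -0.0, 1.441]
ft_force: [0.2, -0.4, 0.3]
opening: 0.33
grip_force: 30.0
```

arm_command(rows=[[[0,0,0],0],[[0,0,0],0],[[0,0,0],0],[[0,0,-0.03],0],[[0,0,-0.1],0]], claw=0.47)

```text
t: 8.9
eef_pos: [512.0, 48.8, 90.8]
tcp_rot: [-3.138, 0.0, 1.441]
ft_force: [0.1, -0.3, 0.6]
opening: 0.47
grip_force: 0.0
```

arm_command(rows=[[[-0.1,0,-0.13],0],[[-0.1,0,-0.13],0],[[-0.1,0,-0.13],0],[[0,0,-0.13],0],[[0,0,0],0]])

```text
t: 9.4
eef_pos: [504.5, -26.4, 225.9]
tcp_rot: [3.134, 0.0, 1.44]
ft_force: [0.6, 0.3, -0.4]
opening: 0.469
grip_force: 0.0
```

```bash
python3 - <<'E'
from h import *
plan([469.5,-319,170],1.768)
c=viewer.get_calibration("wrist"); im,d=viewer.read_camera("wrist"); cv2.imwrite("pics/w_p1.png",im[:,:,::-1])
E
```

```text
t 9.4 pos [504.5 -26.4 225.9] rpy [3.134 0.    1.44 ] shift [-1.1787  0.0122  0.224 ] rows 7 per row [-0.1684  0.0017  0.032 ]
turn units -0.1044 rows 3 j6 -0.0524142663342377
```

View pics/w_p1.png

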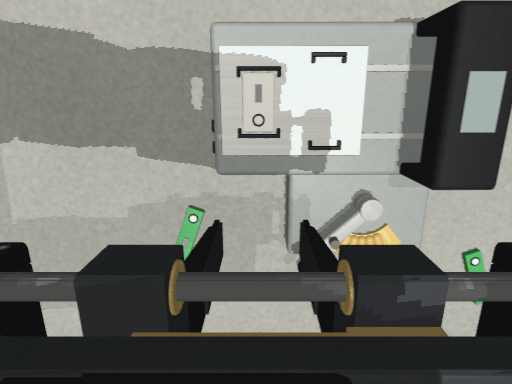

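The card is seated in its pocket at (258,102), with its well (258,120) towards the lever. Next is the strip.

arm_command(rows=[[[-0.168,0.0017,0.032],0],[[-0.168,0.0017,0.032],0],[[-0.168,0.0017,0.032],0],[[-0.168,0.0017,0.032],0],[[-0.168,0.0017,0.032],0]])

```text
t: 9.95
eef_pos: [477.4, -235.0, 180.3]
tcp_rot: [-3.14, -0.001, 1.442]
ft_force: [0.1, 0.2, 0.4]
opening: 0.47
grip_force: 0.0
```

arm_command(rows=[[[-0.168,0.0017,0.032],0],[[-0.168,0.0017,0.032],0],[[0,0,0],-0.035],[[0,0,0],-0.035],[[0,0,0],-0.035]])

```text
t: 10.45
eef_pos: [467.6, -317.1, 164.2]
tcp_rot: [-3.14, -0.002, 1.775]
ft_force: [0.4, 0.1, -0.4]
opening: 0.471
grip_force: 0.0
```

arm_command(rows=[[[0,0,0],0],[[0,0,0],0],[[0,0,0],0],[[0,0,0],0],[[0,0,0],0]])

```text
t: 10.95
eef_pos: [468.2, -317.3, 165.5]
tcp_rot: [3.142, -0.0, 1.77]
ft_force: [0.3, -0.0, -0.0]
opening: 0.471
grip_force: 0.0
```

```bash
python3 - <<'E'
from look import *
s=state(); print(s["eef_pos"],s["tcp_rot"])
c,im,d=rect(9,"w_strip",(469,-319),60,185); np.savez("w_strip.npz",im=im,d=d,K=c["camera_matrix"],T=c["world_to_cam"])
for l in ("strip_center","strip_well"): print([(np.round(x["position"]),x["confidence"]) for x in models.mark_of("wrist",l)])
E
```

```text
[ 468.19690085 -317.34293225  165.53676061] [ 3.14155457e+00 -6.55795439e-05  1.77038050e+00]
[261. 182.] 1346 [ 468.1 -321.5] [21.9 82.5] 12.0
[(array([ 225., -348.,    7.]), 0.91), (array([ 469., -319.,    2.]), 0.79)]
[(array([ 478., -346.,    5.]), 0.78), (array([ 213., -319.,    5.]), 0.6)]
```

View pics/w_strip.png

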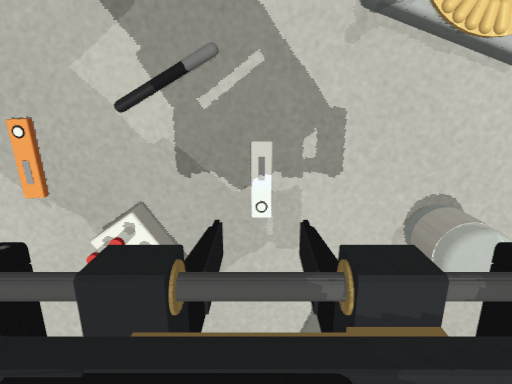

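The strip is at columns 251–272, rows 142–217, with its well at (261,207) facing -y. The tube rack and the bottle are clear of the gripper.

arm_command(rows=[[[-0.0164,-0.0037,0.13],0],[[0,0,0.13],-0.003],[[0,0,0.13],0],[[0,0,0.13],0],[[0,0,0.13],0]])

```text
t: 11.6
eef_pos: [468.1, -321.7, 1.9]
tcp_rot: [3.141, 0.0, 1.78]
ft_force: [-0.2, -1.0, 0.1]
opening: 0.472
grip_force: 0.0
```

arm_command(rows=[[[0,0,0],0],[[0,0,0],0],[[0,0,0],0],[[0,0,0],0],[[0,0,0],0]], claw=0)

```text
t: 12.1
eef_pos: [468.1, -321.6, 3.2]
tcp_rot: [3.141, 0.0, 1.781]
ft_force: [0.8, 0.1, -1.2]
opening: 0.229
grip_force: 30.0
```

arm_command(rows=[[[0,0,0],0],[[0,0,0],0],[[0,0,-0.04],0],[[0,0,-0.1],0],[[0,0,-0.15],0]])

```text
t: 12.6
eef_pos: [467.4, -321.0, 75.6]
tcp_rot: [-3.14, -0.003, 1.781]
ft_force: [-0.8, -0.5, -0.4]
opening: 0.227
grip_force: 30.0
```

```bash
python3 - <<'E'
from h import *
plan([600,-60,235],1.441)
E
```

```text
t 12.6 pos [ 467.4 -321.    75.6] rpy [-3.140e+00 -3.000e-03  1.781e+00] shift [ 0.9125  0.735  -0.6367] rows 7 per row [ 0.1304  0.105  -0.091 ]
turn units 0.1081 rows 3 j6 -0.9282275241250507
```

arm_command(rows=[[[0.1317,0.075,-0.12],0],[[0.1317,0.075,-0.12],0],[[0.1317,0.075,-0.12],0],[[0.1317,0.075,-0.12],0],[[0.1317,0.075,0],0]])

```text
t: 13.1
eef_pos: [527.0, -140.0, 200.2]
tcp_rot: [3.136, 0.004, 1.78]
ft_force: [0.5, -0.3, 0.2]
opening: 0.227
grip_force: 30.0
```

arm_command(rows=[[[0.1317,0.075,0],0],[[0.1317,0.075,0],0],[[0.1317,0.075,0],0],[[0.1317,0.075,0],0],[[0.1317,0.075,0],0]])

```text
t: 13.6
eef_pos: [583.0, 41.1, 196.4]
tcp_rot: [3.141, 0.0, 1.781]
ft_force: [0.2, 0.1, -0.8]
opening: 0.228
grip_force: 30.0
```

arm_command(rows=[[[0,0,0.1],0.036],[[0,0,0.1],0.036],[[0,0,0.1],0.036],[[0,0,0],0],[[0,0,0],0]])

```text
t: 14.1
eef_pos: [583.0, 39.4, 121.4]
tcp_rot: [-3.142, -0.0, 1.444]
ft_force: [0.2, -0.3, 0.3]
opening: 0.227
grip_force: 30.0
```

```bash
python3 - <<'E'
from h import *
plan([582.2,39.9,59.2],1.441)
E
```

```text
t 14.1 pos [583.   39.4 121.4] rpy [-3.142 -0.     1.444] shift [ 0.0015 -0.0036  0.2487] rows 2 per row [ 0.0008 -0.0018  0.1244]
turn units 0.0011 rows 1 j6 0.08071104895372581
```

arm_command(rows=[[[0.0015,-0.0036,0.1],0.001],[[0,0,0.1],0],[[0,0,0.035],0],[[0,0,0.014],0],[[0,0,0],0]])

```text
t: 14.6
eef_pos: [582.6, 39.9, 59.3]
tcp_rot: [3.14, -0.0, 1.439]
ft_force: [-0.4, -0.5, -0.1]
opening: 0.225
grip_force: 30.0
```

arm_command(rows=[[[0,0,0],0],[[0,0,0],0],[[0,0,0],0],[[0,0,0],0],[[0,0,0],0]])

```text
t: 15.1
eef_pos: [582.1, 39.9, 58.5]
tcp_rot: [3.141, -0.0, 1.438]
ft_force: [-1.0, -0.1, -0.5]
opening: 0.23
grip_force: 30.0
```

arm_command(rows=[[[0,0,0],0],[[0,0,0],0],[[0,0,0],0],[[0,0,-0.03],0],[[0,0,-0.1],0]], claw=0.38)

```text
t: 15.6
eef_pos: [581.1, 39.9, 89.8]
tcp_rot: [-3.138, 0.0, 1.438]
ft_force: [-0.2, 0.6, 0.3]
opening: 0.377
grip_force: 0.0
```

arm_command(rows=[[[-0.06,0,-0.15],0],[[-0.1,0,-0.15],0],[[-0.1,0,-0.13],0],[[0,0,0],0],[[0,0,0],0]])

```text
t: 16.1
eef_pos: [573.4, -24.8, 199.0]
tcp_rot: [3.14, -0.0, 1.437]
ft_force: [0.1, 0.0, -0.1]
opening: 0.376
grip_force: 0.0
```

```bash
python3 - <<'E'
from h import *
s=state(); print(s["eef_pos"],s["tcp_rot"])
c=viewer.get_calibration("wrist"); im,d=viewer.read_camera("wrist"); cv2.imwrite("pics/w_p2.png",im[:,:,::-1]); np.savez("w_p2.npz",im=im,d=d,K=c["camera_matrix"],T=c["world_to_cam"])
for l in ("lever_knob","third_notch","plunger_nose","strip_center","strip_well","card_center","strip_pocket","card_pocket"): print(l,[(np.round(x["position"],1),round(x["confidence"],2)) for x in models.mark_of("wrist",l)])
E
```

```text
[573.42534703 -24.78497138 199.03792722] [ 3.14012900e+00 -1.42872509e-04  1.43702435e+00]
lever_knob [(array([ 541.7, -143.4,   90.1]), 0.65)]
third_notch []
plunger_nose [(array([ 578.4, -112.6,   44.4]), 0.72)]
strip_center [(array([584.8,  42.2,  59.9]), 0.9), (array([ 785.2, -221.6,    6.5]), 0.81)]
strip_well [(array([410.6, -86.9,   3.2]), 0.8), (array([578.3,  14. ,  60.8]), 0.66), (array([ 779.3, -194.3,    2.3]), 0.56)]
card_center [(array([510.8,  50.7,  57.1]), 0.75)]
strip_pocket [(array([585.9,  35.2,  61.9]), 0.74)]
card_pocket []
```

View pics/w_p2.png

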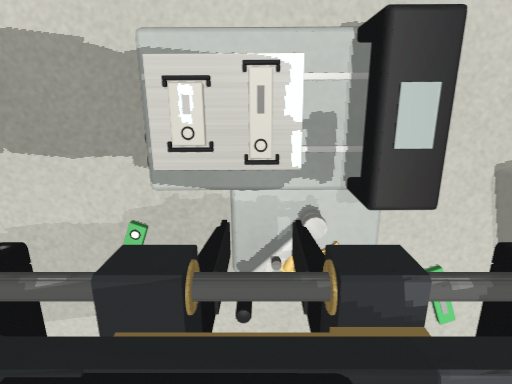

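Both cassettes are seated: strip at (261,110) and card at (187,113), wells at the bottom towards the lever. Now a close look at the lever and the click plate.

arm_command(rows=[[[-0.1584,0.06,0.02],0],[[-0.1584,0.06,0.02],0],[[-0.1584,0.06,0.02],0],[[-0.1584,0.06,0.02],0],[[0,0,0],0]])

```text
t: 17.05
eef_pos: [612.3, -193.7, 176.9]
tcp_rot: [-3.141, 0.0, 1.435]
ft_force: [-1.1, 0.5, 0.0]
opening: 0.376
grip_force: 0.0
```

arm_command(rows=[[[0,0,0],0],[[0,0,0],0],[[0,0,0],0],[[0,0,0],0],[[0,0,0],0]])

```text
t: 17.55
eef_pos: [612.1, -188.8, 178.7]
tcp_rot: [3.141, 0.0, 1.439]
ft_force: [0.0, 0.4, -1.2]
opening: 0.383
grip_force: 0.0
```

```bash
python3 - <<'E'
from h import *
s=state(); print(s["eef_pos"],s["tcp_rot"])
c=viewer.get_calibration("wrist"); im,d=viewer.read_camera("wrist"); np.savez("w_lv.npz",im=im,d=d,K=c["camera_matrix"],T=c["world_to_cam"])
for l in ("lever_knob","third_notch","plunger_nose","reader"): print(l,[(np.round(x["position"],1),round(x["confidence"],2)) for x in models.mark_of("wrist",l)])
k=cv2.resize(im[60:240,150:390,::-1],None,fx=3.3,fy=3.3,interpolation=cv2.INTER_CUBIC); cv2.imwrite("pics/w_lv.png",k); print(k.shape)
E
```

```text
[ 612.10222198 -188.76689062  178.65588608] [3.14112894e+00 5.88736681e-06 1.43906134e+00]
lever_knob [(array([ 543.5, -144. ,   91.8]), 0.83)]
third_notch [(array([ 620.6, -133.2,   46. ]), 0.8)]
plunger_nose [(array([ 577.2, -115.1,   44.1]), 0.76)]
reader []
(594, 792, 3)
```

View pics/w_lv.png

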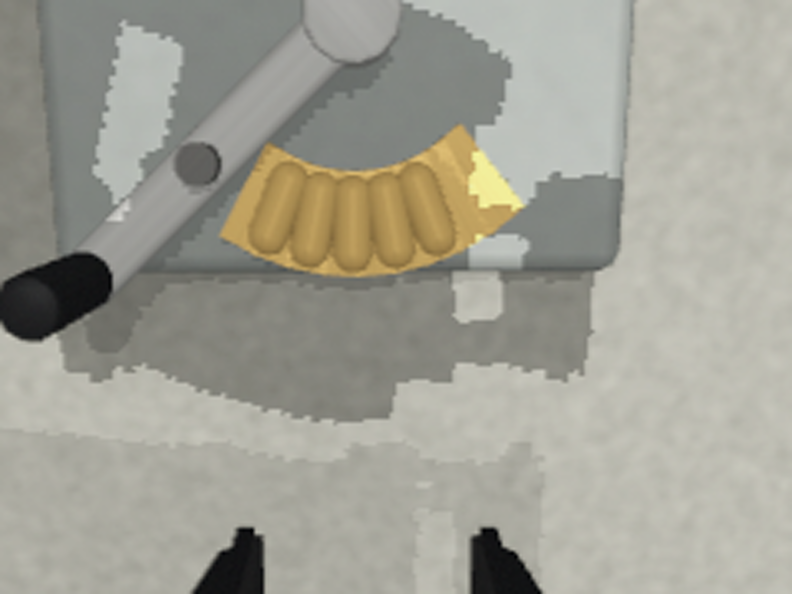

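The crop shows the pivot at (352,15), the knob top at (30,308), and five ribs at (277,208), (315,218), (352,224), (393,218), (432,208). I'll convert these to lever angles.

```bash
cat > lv.py <<'E'
from h import *
f=np.load("w_lv.npz"); im,d=f["im"],f["d"]; cal={"camera_matrix":f["K"],"world_to_cam":f["T"]}
K=cal["camera_matrix"];T=np.linalg.inv(cal["world_to_cam"])
def full(u,v): return np.array([u/3.3+150-.35,v/3.3+60-.35])
def dep(u,v):
    u,v=full(u,v); z=np.median(d[int(v)-1:int(v)+3,int(u)-1:int(u)+3]); return (T@np.array([(u-K[0,2])/K[0,0]*z,-(v-K[1,2])/K[1,1]*z,-z,1]))[:3]
for n,u,v in (("piv",352,15),("knobtop",30,308),("nosetop",198,164)): print(n,dep(u,v).round(1))
R=[dep(u,v) for u,v in((277,208),(315,218),(352,224),(393,218),(432,208))]; print(np.round(R,1))
zr=np.mean([r[2] for r in R]); W=np.array([ray(cal,full(u,v),zr)[0] for u,v in((277,208),(315,218),(352,224),(393,218),(432,208))])[:,:2]
piv=ray(cal,full(352,15),dep(352,15)[2])[0][:2]; knob=ray(cal,full(30,308),116)[0][:2]
print("piv",piv,"knob",knob,"arm",np.hypot(*(knob-piv)),"ang",np.arctan2(*(knob-piv)[::-1]))
v=W-piv; a=np.arctan2(v[:,1],v[:,0]); print("r",np.hypot(*v.T),"ang",a,"diff",np.diff(a))
h=np.arctan2(*(knob-piv)[::-1]); m=a.mean()
print("rib crest lever angles",m+0.2*(np.arange(5)-2)-h, "third notch", m+.1-h, "nom home", -.13-np.pi/2-.82)
E
python3 lv.py
```

```text
piv [621.6 -82.3  67. ]
knobtop [ 541.8 -139.2  117.3]
nosetop [ 577.8 -113.2   75. ]
[[ 593.6 -128.    47.2]
 [ 603.9 -132.2   47.4]
 [ 614.2 -135.2   47.5]
 [ 626.  -135.1   47.7]
 [ 637.3 -133.8   47.3]]
piv [621.61849863 -82.29208001] knob [ 541.32198828 -139.34769175] arm 98.50315937801078 ang -2.5238135237988093
r [53.629714   52.95391503 53.47587111 52.99069785 53.82532086] ang [-2.12006027 -1.91144176 -1.71086237 -1.4887816  -1.27531216] diff [0.2086185  0.20057939 0.22208077 0.21346944]
rib crest lever angles [0.42252189 0.62252189 0.82252189 1.02252189 1.22252189] third notch 0.9225218926816692 nom home -2.5207963267948963
```

arm_command(rows=[[[0.08,-0.153,0],0],[[0.08,-0.153,0],0],[[0,0,0],0.0435],[[0,0,0],0.0435],[[0,0,0],0.0435]], claw=0.5)

```text
t: 18.3
eef_pos: [541.4, -139.6, 178.7]
tcp_rot: [3.141, -0.0, 1.023]
ft_force: [0.4, 0.3, -0.4]
opening: 0.5
grip_force: 0.0
```

arm_command(rows=[[[0,0,0],0.0435],[[0,0,0],0.0435],[[0,0,0],0.0435],[[0,0,0],0],[[0,0,0],0]])

```text
t: 18.8
eef_pos: [541.5, -139.7, 178.3]
tcp_rot: [3.142, -0.0, 0.622]
ft_force: [0.0, 0.6, -0.2]
opening: 0.5
grip_force: 0.0
```

```bash
python3 - <<'E'
from h import *
plan([541.2,-139.4,76],0.62)
E
```

```text
t 18.8 pos [ 541.5 -139.7  178.3] rpy [ 3.142 -0.     0.622] shift [-2.000e-04 -1.600e-03  4.093e-01] rows 3 per row [-1.000e-04 -5.000e-04  1.364e-01]
turn units 0.0007 rows 1 j6 0.5779303604594515
```

arm_command(rows=[[[0,-0.0016,0.1],0],[[0,0,0.11],0],[[0,0,0.11],0],[[0,0,0.06],0],[[0,0,0.03],0]])

```text
t: 19.3
eef_pos: [540.7, -139.2, 74.4]
tcp_rot: [-3.14, 0.001, 0.621]
ft_force: [-0.3, 0.0, 0.2]
opening: 0.497
grip_force: 0.0
```

arm_command(rows=[[[0,0,0],0],[[0,0,0],0],[[0,0,0],0],[[0,0,0],0],[[0,0,0],0]], claw=0)

```text
t: 19.8
eef_pos: [541.2, -139.1, 76.4]
tcp_rot: [-3.142, -0.0, 0.618]
ft_force: [-0.3, 2.6, 5.1]
opening: 0.164
grip_force: 30.0
```

arm_command(rows=[[[0,0,0],0],[[0,0,0],0],[[0,0,0],0],[[0,0,0],0],[[0,0,0],0]])

```text
t: 20.3
eef_pos: [541.2, -139.2, 76.4]
tcp_rot: [3.142, -0.0, 0.618]
ft_force: [-2.0, 2.6, 6.5]
opening: 0.161
grip_force: 30.0
```

```bash
python3 - <<'E'
from h import *
s=state(); print(s["eef_pos"],s["tcp_rot"],s["ft_force"],s["moment"],"tool frame F",Rt(s["tcp_rot"]).T@s["ft_force"])
E
```

```text
[ 541.21013161 -139.15061015   76.38528306] [ 3.14155128e+00 -3.54856859e-04  6.18220239e-01] [-2.02882424  2.59976598  6.47678939] [ 0.38718617  0.43146678 -0.03496088] tool frame F [-0.14422613 -3.29418824 -6.47697726]
```

arm_command(rows=[[[0.0005,0.02,0],-0.0159],[[0.0005,0.02,0],-0.0159],[[0.0005,0.02,0],-0.0159],[[0.0005,0.02,0],-0.0159],[[0.0005,0.02,0],-0.0159]])

```text
t: 20.8
eef_pos: [557.8, -157.2, 76.4]
tcp_rot: [-3.141, -0.0, 0.87]
ft_force: [-3.7, 6.4, 6.6]
opening: 0.158
grip_force: 30.0
```

```bash
cat > ang.py <<'E'
from h import *
s=state(); p=np.array(s["eef_pos"]); v=p[:2]-[621.6,-81.3]
print("t",s["t"],"r",np.hypot(*v),"lever",np.arctan2(v[1],v[0])+2.521,"yaw-.618",s["tcp_rot"][2]-.618,"F tool",(Rt(s["tcp_rot"]).T@s["ft_force"]).round(1),p.round(1))
E
python3 ang.py
```

```text
t 20.8 r 99.1397842618772 lever 0.251475973048394 yaw-.618 0.251855513633891 F tool [ 2.5 -7.  -6.6] [ 557.8 -157.2   76.4]
```

arm_command(rows=[[[0.0001,0.004,0],-0.0032],[[0,0.004,0],-0.0032],[[0,0.004,0],-0.0032],[[0,0.004,0],-0.0032],[[0,0.004,0],-0.0032]])

```text
t: 21.3
eef_pos: [561.5, -160.2, 76.4]
tcp_rot: [-3.14, -0.0, 0.918]
ft_force: [-4.5, 5.4, 7.9]
opening: 0.161
grip_force: 30.0
```

arm_command(rows=[[[0.0001,0.004,0],-0.0032],[[0,0.004,0],-0.0032],[[0,0.004,0],-0.0032],[[0,0.004,0],-0.0032],[[0,0.004,0],-0.0032]])

```text
t: 21.8
eef_pos: [564.9, -162.7, 76.4]
tcp_rot: [-3.139, -0.0, 0.969]
ft_force: [-8.4, 8.0, 11.0]
opening: 0.165
grip_force: 30.0
```

arm_command(rows=[[[0.0001,0.004,0],-0.0032],[[0,0.004,0],-0.0032],[[0,0.004,0],-0.0032],[[0,0.004,0],-0.0032],[[0,0.004,0],-0.0032]])

```text
t: 22.3
eef_pos: [569.4, -165.6, 76.4]
tcp_rot: [-3.139, -0.0, 1.019]
ft_force: [-5.5, 6.5, 9.1]
opening: 0.163
grip_force: 30.0
```

arm_command(rows=[[[0.0001,0.004,0],-0.0032],[[0,0.004,0],-0.0032],[[0,0.004,0],-0.0032],[[0,0.004,0],-0.0032],[[0,0.004,0],-0.0032]])

```text
t: 22.8
eef_pos: [573.8, -168.3, 76.4]
tcp_rot: [-3.14, -0.0, 1.069]
ft_force: [-4.3, 5.6, 8.7]
opening: 0.163
grip_force: 30.0
```

arm_command(rows=[[[0.0001,0.004,0],-0.0032],[[0,0.004,0],-0.0032],[[0,0.004,0],-0.0032],[[0,0.004,0],-0.0032],[[0,0.004,0],-0.0032]])

```text
t: 23.3
eef_pos: [578.4, -170.7, 76.4]
tcp_rot: [-3.14, -0.0, 1.12]
ft_force: [-5.0, 5.3, 8.4]
opening: 0.164
grip_force: 30.0
```

```bash
python3 ang.py
```

```text
t 23.3 r 99.29220374561228 lever 0.5002284849296652 yaw-.618 0.501564077615971 F tool [ 2.6 -6.9 -8.4] [ 578.4 -170.7   76.4]
```

arm_command(rows=[[[0.0001,0.0024,0],-0.0019],[[0,0.0024,0],-0.0019],[[0,0.0024,0],-0.0019],[[0,0.0024,0],-0.0019],[[0,0.0024,0],-0.0019]])

```text
t: 23.8
eef_pos: [580.8, -171.8, 76.4]
tcp_rot: [-3.139, -0.0, 1.149]
ft_force: [-7.9, 5.7, 10.1]
opening: 0.164
grip_force: 30.0
```

arm_command(rows=[[[0.0001,0.0024,0],-0.0019],[[0,0.0024,0],-0.0019],[[0,0.0024,0],-0.0019],[[0,0.0024,0],-0.0019],[[0,0.0024,0],-0.0019]])

```text
t: 24.3
eef_pos: [583.0, -172.8, 76.4]
tcp_rot: [-3.138, -0.0, 1.179]
ft_force: [-9.8, 5.9, 12.4]
opening: 0.16
grip_force: 30.0
```

arm_command(rows=[[[0.0001,0.0024,0],-0.0019],[[0,0.0024,0],-0.0019],[[0,0.0024,0],-0.0019],[[0,0.0024,0],-0.0019],[[0,0.0024,0],-0.0019]])

```text
t: 24.8
eef_pos: [586.2, -174.1, 76.4]
tcp_rot: [-3.139, -0.0, 1.209]
ft_force: [-7.7, 5.1, 10.0]
opening: 0.161
grip_force: 30.0
```

arm_command(rows=[[[0.0001,0.0024,0],-0.0019],[[0,0.0024,0],-0.0019],[[0,0.0024,0],-0.0019],[[0,0.0024,0],-0.0019],[[0,0.0024,0],-0.0019]])

```text
t: 25.3
eef_pos: [589.2, -175.2, 76.4]
tcp_rot: [-3.14, -0.0, 1.239]
ft_force: [-8.0, 4.9, 8.5]
opening: 0.165
grip_force: 30.0
```

arm_command(rows=[[[0.0001,0.0024,0],-0.0019],[[0,0.0024,0],-0.0019],[[0,0.0024,0],-0.0019],[[0,0.0024,0],-0.0019],[[0,0.0024,0],-0.0019]])

```text
t: 25.8
eef_pos: [592.1, -176.2, 76.4]
tcp_rot: [-3.14, -0.0, 1.269]
ft_force: [-7.1, 3.3, 9.2]
opening: 0.167
grip_force: 30.0
```

arm_command(rows=[[[0.0001,0.0024,0],-0.0019],[[0,0.0024,0],-0.0019],[[0,0.0024,0],-0.0019],[[0,0.0024,0],-0.0019],[[0,0.0024,0],-0.0019]])

```text
t: 26.3
eef_pos: [595.1, -177.1, 76.4]
tcp_rot: [-3.14, -0.0, 1.299]
ft_force: [-6.4, 3.0, 8.6]
opening: 0.165
grip_force: 30.0
```

arm_command(rows=[[[0.0001,0.0024,0],-0.0019],[[0,0.0024,0],-0.0019],[[0,0.0024,0],-0.0019],[[0,0.0024,0],-0.0019],[[0,0.0024,0],-0.0019]])

```text
t: 26.8
eef_pos: [598.0, -177.9, 76.4]
tcp_rot: [-3.14, -0.0, 1.328]
ft_force: [-6.0, 2.7, 8.7]
opening: 0.165
grip_force: 30.0
```

```bash
python3 ang.py
```

```text
t 26.8 r 99.44960722873752 lever 0.7106311856555967 yaw-.618 0.7103316007422878 F tool [ 1.1 -6.5 -8.7] [ 598.  -177.9   76.4]
```

arm_command(rows=[[[0.0001,0.0024,0],-0.0019],[[0,0.0024,0],-0.0019],[[0,0.0024,0],-0.0019],[[0,0.0024,0],-0.0019],[[0,0.0024,0],-0.0019]])

```text
t: 27.3
eef_pos: [600.5, -178.5, 76.4]
tcp_rot: [-3.139, -0.001, 1.358]
ft_force: [-9.5, 3.6, 10.4]
opening: 0.159
grip_force: 30.0
```

arm_command(rows=[[[0.0001,0.0024,0],-0.0019],[[0,0.0024,0],-0.0019],[[0,0.0024,0],-0.0019],[[0,0.0024,0],-0.0019],[[0,0.0024,0],-0.0019]])

```text
t: 27.8
eef_pos: [602.9, -178.9, 76.4]
tcp_rot: [-3.138, -0.001, 1.388]
ft_force: [-12.0, 4.7, 11.2]
opening: 0.162
grip_force: 30.0
```

arm_command(rows=[[[0.0001,0.0024,0],-0.0019],[[0,0.0024,0],-0.0019],[[0,0.0024,0],-0.0019],[[0,0.0024,0],-0.0019],[[0,0.0024,0],-0.0019]])

```text
t: 28.3
eef_pos: [606.1, -179.5, 76.4]
tcp_rot: [-3.138, -0.001, 1.418]
ft_force: [-9.2, 3.5, 9.9]
opening: 0.164
grip_force: 30.0
```

arm_command(rows=[[[0.0001,0.0024,0],-0.0019],[[0,0.0024,0],-0.0019],[[0,0.0024,0],-0.0019],[[0,0.0024,0],-0.0019],[[0,0.0024,0],-0.0019]])

```text
t: 28.8
eef_pos: [609.2, -180.0, 76.4]
tcp_rot: [-3.139, -0.001, 1.448]
ft_force: [-8.7, 3.0, 10.0]
opening: 0.163
grip_force: 30.0
```

arm_command(rows=[[[0.0001,0.0024,0],-0.0019],[[0,0.0024,0],-0.0019],[[0,0.0024,0],-0.0019],[[0,0.0024,0],-0.0019],[[0,0.0024,0],-0.0019]])

```text
t: 29.3
eef_pos: [612.3, -180.3, 76.4]
tcp_rot: [-3.139, -0.001, 1.478]
ft_force: [-9.6, 3.5, 9.9]
opening: 0.159
grip_force: 30.0
```

```bash
python3 ang.py
```

```text
t 29.3 r 99.47432034276345 lever 0.8561076774851182 yaw-.618 0.8597616302841232 F tool [ 2.6 -9.9 -9.9] [ 612.3 -180.3   76.4]
```

arm_command(rows=[[[0.0001,0.0024,0],-0.0019],[[0,0.0024,0],-0.0019],[[0,0.0024,0],-0.0019],[[0,0.0024,0],-0.0019],[[0,0.0024,0],-0.0019]])

```text
t: 29.8
eef_pos: [615.4, -180.6, 76.4]
tcp_rot: [-3.139, -0.001, 1.508]
ft_force: [-8.7, 3.0, 9.4]
opening: 0.162
grip_force: 30.0
```

arm_command(rows=[[[0.0001,0.0024,0],-0.0019],[[0,0.0024,0],-0.0019],[[0,0.0024,0],-0.0019],[[0,0,0],0],[[0,0,0],0]])

```text
t: 30.3
eef_pos: [617.3, -180.7, 76.4]
tcp_rot: [-3.139, -0.001, 1.525]
ft_force: [-7.8, 3.2, 9.1]
opening: 0.163
grip_force: 30.0
```

arm_command(rows=[[[0,0,0],0],[[0,0,0],0],[[0,0,0],0],[[0,0,0],0],[[0,0,0],0]])

```text
t: 30.8
eef_pos: [617.3, -180.7, 76.4]
tcp_rot: [-3.139, -0.001, 1.525]
ft_force: [-7.8, 1.8, 9.3]
opening: 0.162
grip_force: 30.0
```

```bash
python3 ang.py; python3 - <<'E'
from h import *
for c in ("top","scene","wrist"):
    im,d=viewer.read_camera(c); cv2.imwrite(f"pics/{c}_end.png",im[:,:,::-1])
    for l in ("plunger_nose","third_notch","lever_knob","strip_pocket","card_pocket"): print(c,l,[(np.round(x["position"],1),round(x["confidence"],2)) for x in models.mark_of(c,l)][:2])
E
```

```text
t 30.8 r 99.52047552602878 lever 0.9066342603114714 yaw-.618 0.9073080741353196 F tool [ 1.4 -7.9 -9.3] [ 617.3 -180.7   76.4]
top plunger_nose []
top third_notch []
top lever_knob []
top strip_pocket [(array([654. ,  32.6,  60.8]), 0.48), (array([6.186e+02, 2.936e+02, 6.000e-01]), 0.46)]
top card_pocket []
scene plunger_nose [(array([ 621.8, -131.8,   46.9]), 0.58), (array([608. , 462.2,   3. ]), 0.27)]
scene third_notch [(array([645.1,  -1.8,  60.9]), 0.72), (array([ 618.8, -133.7,   47.9]), 0.53)]
scene lever_knob [(array([ 615.4, -178.2,   91. ]), 0.52), (array([580.1,  23.5,  60.4]), 0.17)]
scene strip_pocket [(array([652.2,  33.5,  58.6]), 0.62)]
scene card_pocket [(array([582.1,  40.2,  58. ]), 0.54), (array([581.7,  23.2,  58.8]), 0.38)]
wrist plunger_nose [(array([ 617.6, -138.3,   42.6]), 0.77)]
wrist third_notch [(array([ 619.2, -132.3,   48.3]), 0.93)]
wrist lever_knob [(array([ 617. , -183.2,   90.1]), 0.7)]
wrist strip_pocket []
wrist card_pocket []
```

View pics/wrist_end.png

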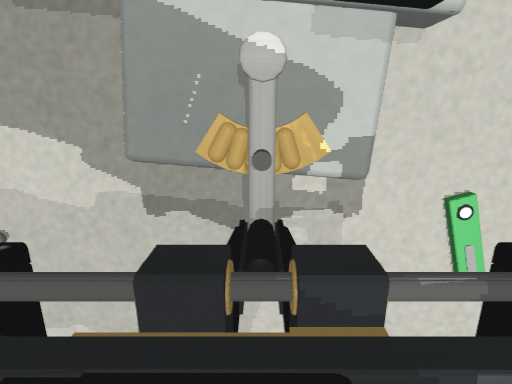

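The arm at column 262 covers ribs 3 and 4, with ribs 1–2 at (222,237) and rib 5 at (288), so the plunger is in the third notch. Last check is the cassettes.

```bash
python3 -c "
import cv2
a=cv2.imread('pics/scene_end.png')[170:270,215:355]; b=cv2.imread('pics/top_end.png')[100:220,200:330]
cv2.imwrite('pics/end.png',cv2.hconcat([cv2.resize(a,(440,314),interpolation=2),cv2.resize(b,(340,314),interpolation=2)]))"
```

```text
(no output)
```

View pics/end.png

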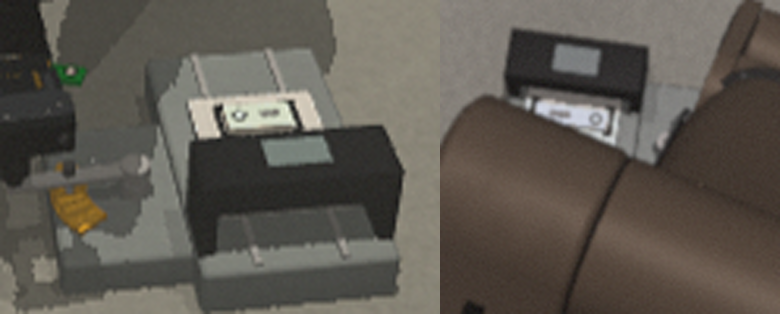

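The left half shows the card still in its pocket at (260,115), and the right half shows the strip in its pocket at (570,113). I'm handing the job in.

```bash
python3 -c "
from cell import env
print(env.job_done())"
```

```text
the job is handed in; nothing more can be done
None
```

I handed the job in at about 31 s on the robot's clock: both cassettes lie in their pockets, wells towards the lever, and the gripper is holding the lever at the third click; the hand-in gave no verdict.

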